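Put the printing tools back in their fitted inserts

TASK

Put the four printing tools away: the cutter, the flat brush, the stripping knife and the ink roller must each end up lying flat and fully down in the wooden insert that is routed to its own outline. Somebody left the cutter in the brush's insert and the brush in the stripping knife's insert, so those two have to be moved out before the right tool can go in.

Things in the scene. Friction and masses are not known exactly. Their poses are not given: they have to be found in the camera images.
- tray: Fixed grey sheet-steel drawer tray, 312 deep (x) and 652 wide (y), in which the four inserts stand side by side in any order, pointing away from the robot. Origin: middle of the footprint on the bench. Its floor is 15 mm and its rim 36 mm above the bench; a bar handle stands out 40 mm at the front.
- cutter: Yellow snap-off cutter, 165 long, 20 wide; body 12 thick with a black thumb slide (fixed) to 17 on top. Origin: middle of its length and width, on the underside; y along it towards the blade, z up. Body from y -82 to 58, blade to 82. 70 g. Grip across the body near y -20. Starts lying in brush_insert.
- brush: Flat paint brush with a BLUE handle, 186 long; handle 12 wide and 13 thick from y -93 to 37, head 42 wide from y 36 to 93 (y towards the bristles, z up). Origin: middle of the length, on the underside. 35 g. Grip across the handle near y -25. Starts lying in knife_insert. Other brushes on the bench have wooden or red handles and stay.
- knife: Stripping knife (scraper), 190 long; rounded wooden handle 26 wide and 26 thick from y -95 to 5, steel blade 70 wide and 2 thick from y 15 to 95, at the bottom (y towards the blade, z up). Origin: middle of the length, on the underside. About 110 g. Grip across the handle near y -25. Starts on the bench, at the left or the right of the inserts.
- roller: Black ink roller (brayer), 172 long; rounded handle 25 wide and 25 thick from y -86 to 14, wire yoke, roller 33 in diameter lying across at y 69, 109 wide over the yoke (y towards the roller, z up). Does not roll. Origin: middle of the length, on the underside. About 240 g. Nose-heavy: grip firmly across the handle near y 0. Starts on the bench, at the other side from the knife.
- cutter_insert: Cutter's insert: one straight slim slot. Fixed wooden block 104 x 200, 18 high; origin: middle of the underside, x across, y along. Recess 12 deep, its grey floor 6 above the origin: 31 wide, y -89 to 89. Finger relief down to the floor at y -50 to 10, 84 wide. Home: tool's origin 6 above the insert's, axes parallel (either way round). All in mm.
- brush_insert: Brush's insert: slim slot that widens a little at one end. Fixed wooden block 104 x 222, 18 high; origin: middle of the underside, x across, y along. Recess 12 deep, its grey floor 6 above the origin: 30 wide y -99 to 29, 53 wide to y 99. Finger relief down to the floor at y -50 to 10, 84 wide. Home: tool's origin 6 above the insert's, axes parallel. All in mm.
- knife_insert: Stripping knife's insert: broad blade field beyond a short neck. Fixed wooden block 112 x 226, 18 high; origin: middle of the underside, x across, y along. Recess 12 deep, its grey floor 6 above the origin: 38 wide y -101 to 9, 82 wide to y 101. Finger relief down to the floor at y -50 to -3, 90 wide. Home: tool's origin 6 above the insert's, axes parallel. All in mm.
- roller_insert: Ink roller's insert: T-shaped, the largest, no neck. Fixed wooden block 140 x 208, 18 high; origin: middle of the underside, x across, y along. Recess 12 deep, its grey floor 6 above the origin: 37 wide from y -92, 120 wide y 16 to 92. Finger relief down to the floor at y -50 to 16, 90 wide. Home: tool's origin 6 above the insert's, axes parallel. All in mm.

How it is judged:
At the end, for the whole second after the job is handed in: Each of the four tools lies in its own insert: its origin within 10 mm, seen from above, of the insert's origin, its long axis within 0.1 rad of the insert's, flat within 0.08 rad, its underside within 4 mm of the recess floor; all are released and at rest (horizontal distance between cutter and cutter_insert below 0.01 m and angle between the y axis of cutter and the y axis of cutter_insert, either way round below 0.1 rad and angle between each of cutter, brush, knife, roller's own z axis and vertical below 0.08 rad and z of cutter in the frame of cutter_insert between 0.003 and 0.01 m and linear speed of each of cutter, brush, knife, roller below 0.02 m/s and horizontal distance between brush and brush_insert below 0.01 m and angle between the y axis of brush and the y axis of brush_insert, either way round below 0.1 rad and z of brush in the frame of brush_insert between 0.003 and 0.01 m and horizontal distance between knife and knife_insert below 0.01 m and angle between the y axis of knife and the y axis of knife_insert, either way round below 0.1 rad and z of knife in the frame of knife_insert between 0.003 and 0.01 m and horizontal distance between roller and roller_insert below 0.01 m and angle between the y axis of roller and the y axis of roller_insert, either way round below 0.1 rad and z of roller in the frame of roller_insert between 0.003 and 0.01 m); the robot touches nothing.
It also fails if it takes over 128 s, if anything falls off the work surface, if the arm or the gripper's body presses on something with over 40 N, if the wrist force passes 120 N, or if a joint passes its speed limit or range.

ROBOT

A 7-joint arm with a two-finger parallel gripper is mounted at the origin on a cart in front of the work surface, level with it; the furniture and walls round the work are solid. World frame = base frame: x ahead of the robot, y to its left, z up, the work surface at z = 0. Lengths are in m, angles in rad, forces in N, time in s.
With the tool pointing down it reaches from about 0.425 to 0.875 m from the base axis. Payload 4.7 kg.
Tool frame: the origin (TCP) lies midway between the tips of the shut fingers; the grasp point (between the pads) lies 19 mm behind it; z points along the fingers, y is the line along which they close (so a half turn about z gives the same grasp; the last joint's range is limited). The gripper opens to 87 mm and grips with 3 to 60 N. Pads are 19 mm wide; open, the fingers measure 117 mm over their backs; the gripper's body (75 mm by 190 mm) begins 51 mm behind the grasp point.
Start: joints at [-1.24, 0.321, -0.07, 1.45, 0.023, 1.371, -0.057], TCP at [0.203, 0.618, 0.223] pointing down, gripper open.
Joint ranges: [-2.86, 2.86], [-0.3, 2.09], [-1.38, 1.24], [0.06, 2.45], [-1.56, 4.7], [0.09, 2.05], [-2.69, 2.69]. Speed limits (rad/s): [2.57, 2.57, 3.14, 3.14, 3.14, 3.14, 3.14].

INTERFACE

Orientations are given as a rotation vector (axis times angle).
In Python, from bench import monitor, cams, workorder gives the robot as it stands.
- The arm moves only by the tool move_arm, never from a script. Its arguments are lists of equal length, an entry for each row: "slide": the shift along the tool's x, y, z in cm, a list of three; "roll": the turn about the tool's z in rad. In form: {"slide": [[dx, dy, dz], ...], "roll": [roll, ...]}. A call has 1 to 20 rows; each row is the pose to reach, as a shift and turn from the pose commanded when the call began, along the tool's axes at that moment; what a row does not reach only later rows make up. A row lasts 1/10 s, in which the tool goes at most 50 mm and 8.59 degrees, less where a joint would pass 70% of its speed; a pose out of reach is approached as far as the arm can. A call with a gripper value outside its range is refused whole. "gripper" is the finger opening in cm, from 0 to 8.7, set as the call begins (left out, the last holds). The fingers move at their own pace and stop on an object; "squeeze" is the grip in N (left out, the last holds). Time passes only in rows, so rows that repeat a pose let the fingers close. It gives the time, the measured TCP pose, the force, the opening and the grip force at its end, in the units of the state.
- monitor.get_state(): the state, without advancing time (a new reading comes with each control period).
- cams.get_image(name): name is "scene" or "top" or "wrist"; returns the picture (420x560x3 uint8, red, green, blue); there is no depth.
- cams.get_calibration(name): a dict with "mtx" (3x3 intrinsics, pixels), "R" (3x3) and "t" (3): a world point X has camera coordinates R X + t. Camera axes: x right, y down, z forward; pixel columns grow to the right and rows downward; lengths in m; the calibration is good to about 2 mm. A picture is of the moment at which its call begins: read the wrist's pose just before it. get_calibration takes no time and is no camera call; for the wrist camera it gives the pose at the moment of the call.
- workorder.close_job(): hands the job in; it is judged then, once.
The state is a dict: "time": time; "joint_positions": joint angles; "qd": joint speeds; "joint_torque": joint torques, N m; "position": TCP position; "tool_rot": TCP orientation; "ft_force": force on the tool from outside, world axes, zero at the start; "torque": the same for the moment, N m; "grip_width": opening from 0.0 (shut) to 1.0 (fully open); "grip_force": force on a finger pad.
Only numpy, scipy, OpenCV 4.12 (cv2) and the standard library are available. Lean on these libraries where they do the work, as an engineer would, in place of code of your own. Each camera call takes 0.05 s, during which the arm holds its last target. There are 200 camera calls.

## Working session

There is one attempt and no reset: what is moved stays moved. The work goes in short steps, Python scripts to look and compute and a tool call to move; the robot and the scene stay as the last step left them, time stands still between calls to the robot, and variables do not carry over. Pictures are saved under pics/ and viewed, at most 19 in all, crops included, and the job is handed in when it is done.

Besides the shell and the picture viewer there is one more tool, called after ">>>" as name([rows], argument=value, ...), one row to a line, values as JSON. move_arm: Moves the arm, as the interface text tells. Its arguments: {"type":"object","properties":{"slide":{"type":"array","items":{"type":"array","items":{"type":"number"}}},"roll":{"type":"array","items":{"type":"number"}},"gripper":{"type":"number"},"squeeze":{"type":"number"}},"required":["slide","roll"]}

```bash
mkdir -p pics; ls; python3 - <<'E'
from bench import monitor,cams
import cv2
for n in("top","scene"):
    cv2.imwrite(f"pics/{n}0.png",cams.get_image(n)[:,:,::-1])
    c=cams.get_calibration(n);print(n,c)
s=monitor.get_state();print(s)
E
```

```text
pics
top {'mtx': array([[517.80268328,   0.        , 279.11053611],
       [  0.        , 517.80268328, 207.02284099],
       [  0.        ,   0.        ,   1.        ]]), 'R': array([[ 0.01784227, -0.99971006,  0.01616961],
       [-0.99808514, -0.01876657, -0.05893962],
       [ 0.05922598, -0.01508703, -0.99813059]]), 't': array([0.01511203, 0.53523748, 1.57822653])}
scene {'mtx': array([[451.10868889,   0.        , 283.5897152 ],
       [  0.        , 451.10868889, 207.83597287],
       [  0.        ,   0.        ,   1.        ]]), 'R': array([[ 0.82970732, -0.5576628 , -0.02445333],
       [-0.26823655, -0.35990638, -0.89359753],
       [ 0.48952519,  0.74798369, -0.44820251]]), 't': array([-0.41126909,  0.19348975,  1.07759157])}
{'time': 0.1, 'joint_positions': array([-1.23989859,  0.3217594 , -0.07008932,  1.45155215,  0.02262522,
        1.37079295, -0.05689819]), 'qd': array([ 0.00028859, -0.00058695, -0.00120123, -0.00231607,  0.00074575,
       -0.00094883, -0.0011644 ]), 'joint_torque': array([-1.02546051e-04, -4.92574453e+01, -4.05854238e-01, -3.13400674e+01,
       -6.42084936e-02,  3.95363127e-02,  8.40921052e-05]), 'position': array([0.20238969, 0.61716891, 0.22156452]), 'tool_rot': array([-4.95460906e-01, -3.10211695e+00,  2.69823815e-03]), 'ft_force': array([-0.6834921 ,  0.6365552 ,  0.19353302]), 'torque': array([ 0.02851418, -0.06540745, -0.01251885]), 'grip_force': 0.0, 'grip_width': 0.999712770967491}
```

View pics/top0.png

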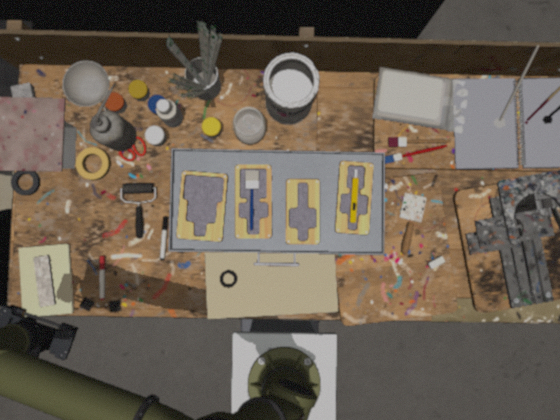

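View pics/scene0.png

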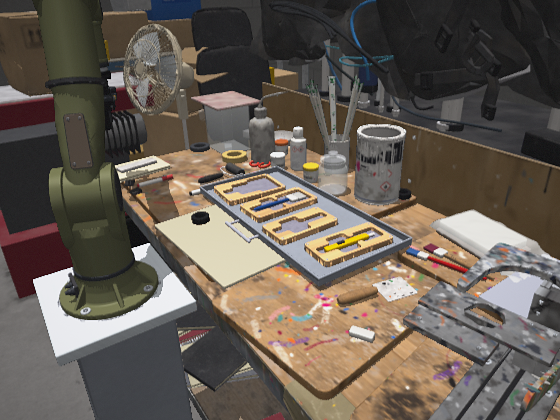

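The tray spans cols 172–384, rows 150–252. Left to right, the inserts are:
- roller insert, col 203
- knife insert holding the blue brush, col 253
- cutter insert, empty, col 303
- brush insert holding the yellow cutter, col 354

The roller is at about (138,205) on the left. The knife is at about (410,225) on the right.

```bash
cat > h.py <<'E'
import numpy as np,cv2
from bench import monitor,cams
from scipy.spatial.transform import Rotation as Ro
def ray(c,px,z):
    px=np.atleast_2d(px).astype(float)
    d=np.c_[px,np.ones(len(px))]@np.linalg.inv(c["mtx"]).T@c["R"]
    o=-c["R"].T@c["t"]
    return (o+d*((z-o[2])/d[:,2])[:,None])[:,:2]
def proj(c,P):
    p=(np.atleast_2d(P)@c["R"].T+c["t"])@c["mtx"].T
    return p[:,:2]/p[:,2:]
def grab(n,f=None):
    c=cams.get_calibration(n);im=cams.get_image(n)
    if f: cv2.imwrite(f"pics/{f}.png",im[:,:,::-1])
    return im,c
def rect(m,c,z,amin=0):
    "contours of mask -> (area mm2, centre, long-axis angle, l, w) on the plane z"
    out=[]
    for k in cv2.findContours(m.astype(np.uint8),cv2.RETR_EXTERNAL,cv2.CHAIN_APPROX_NONE)[0]:
        if len(k)<8: continue
        p=(ray(c,k[:,0],z)*1000).astype(np.float32)
        a=cv2.contourArea(p)
        if a<amin: continue
        b=cv2.boxPoints(cv2.minAreaRect(p));e=[b[1]-b[0],b[2]-b[1]]
        e.sort(key=np.linalg.norm);ang=np.arctan2(e[1][1],e[1][0])
        ang=(ang+np.pi/2)%np.pi-np.pi/2
        out.append((int(a),b.mean(0).round(1).tolist(),round(float(ang),3),round(float(np.linalg.norm(e[1]))),round(float(np.linalg.norm(e[0])))))
    return sorted(out,key=lambda o:-o[1][1])
def hsv(im): return cv2.cvtColor(im,cv2.COLOR_RGB2HSV)
def go(xy,yaw):
    "print slide in cm and roll to bring the TCP over xy (m) with tool y axis along direction yaw (mod pi)"
    s=monitor.get_state();R=Ro.from_rotvec(s["tool_rot"]).as_matrix()
    d=R.T@np.array([xy[0]-s["position"][0],xy[1]-s["position"][1],0])*100
    t=R.T@[np.cos(yaw),np.sin(yaw),0]
    r=np.arctan2(-t[0],t[1]);r=(r+np.pi/2)%np.pi-np.pi/2
    print("slide",d.round(2),"roll",round(r,3),"pos",s["position"].round(4),"q1,q7",s["joint_positions"][[0,6]].round(2),"t",round(s["time"],1))
E
python3 - <<'E'
from h import *
im,c=grab("top")
h=hsv(im)
for p in [(182,176),(182,230),(238,200),(300,185),(345,170),(355,210),(252,220),(303,240)]: print(p,h[p[1],p[0]],im[p[1],p[0]])
print(ray(c,[(172,150),(384,150),(384,252),(172,252)],.036).round(3))
print(ray(c,[(203,206),(253,202),(303,211),(354,198)],.033).round(3), ray(c,[(138,190),(140,230),(413,207),(406,240)],.015).round(3))
cv2.imwrite("pics/topc.png",cv2.resize(im[140:265,110:440,::-1],None,fx=2.4,fy=2.4,interpolation=cv2.INTER_CUBIC))
E
```

```text
(182, 176) [ 21  91 182] [182 162 117]
(182, 230) [ 23 103 184] [184 166 110]
(238, 200) [ 24 100 188] [188 172 114]
(300, 185) [146  14 130] [129 123 130]
(345, 170) [ 22 108 185] [185 164 107]
(355, 210) [ 25 197 164] [164 142  37]
(252, 220) [111 144 103] [ 45  62 103]
(303, 240) [ 11  44 123] [123 110 102]
[[ 0.702  0.355]
 [ 0.715 -0.294]
 [ 0.403 -0.295]
 [ 0.392  0.346]]
[[ 0.533  0.256]
 [ 0.548  0.105]
 [ 0.523 -0.048]
 [ 0.566 -0.203]] [[ 0.579  0.459]
 [ 0.457  0.449]
 [ 0.543 -0.389]
 [ 0.441 -0.368]]
```

View pics/topc.png

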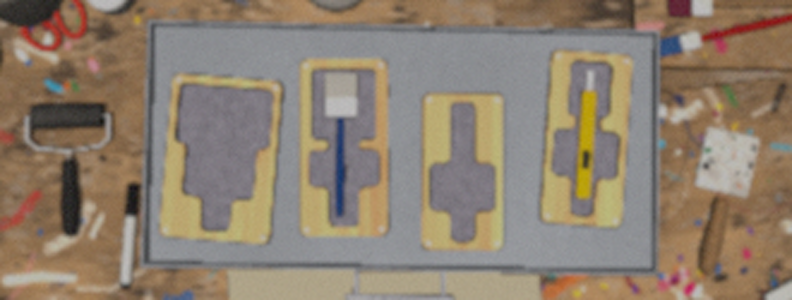

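The enlarged view confirms the identities: roller insert (crop 220,160), knife insert with the brush (345,145), cutter insert (462,172) and brush insert with the cutter (587,140). The knife blade is at (727,160) with its handle at (712,235). The roller head is at (68,115).

```bash
python3 - <<'E'
from h import *
im,c=grab("top");h=hsv(im);H,S,V=cv2.split(h)
roi=np.zeros(H.shape,bool);roi[154:248,176:380]=1
m=roi&(H>15)&(H<32)&(S>60)&(V>100)
print("inserts",*rect(m,c,.033,5000),sep="\n")
print("cutter",rect(roi&(H>20)&(H<32)&(S>170),c,.033,500))
print("brush handle",rect(roi&(H>100)&(H<125)&(S>90),c,.034,300))
go((.56,-.2),np.pi/2)
E
```

```text
inserts
(27622, [534.0, 260.5], -0.062, 206, 140)
(23881, [551.0999755859375, 105.0999984741211], 0.02, 220, 110)
(18896, [523.5, -46.400001525878906], 0.017, 195, 101)
(21747, [567.9000244140625, -202.60000610351562], -0.058, 221, 104)
cutter [(1481, [559.7999877929688, -202.39999389648438], -0.053, 130, 16)]
brush handle [(614, [524.7999877929688, 109.0], 0.021, 119, 9)]
slide [-59.44 -66.53   0.08] roll -0.317 pos [0.2024 0.6173 0.2219] q1,q7 [-1.24 -0.06] t 0.2
```

>>> move_arm([
  [-49.2,-38.3,-5],
  [-49.2,-38.3,-5],
  [-49.2,-38.3,-5],
  [-49.2,-38.3,-5],
  [-49.2,-38.3,-5],
  [-49.2,-38.3,-5],
  [-49.2,-38.3,-5],
  [-49.2,-38.3,-5],
  [-49.2,-38.3,-5],
  [-49.2,-38.3,-5],
  [-49.2,-38.3,-5],
  [-49.2,-38.3,-5],
  [-49.2,-38.3,-5],
  [-49.2,-38.3,-5],
  [-49.2,-38.3,-5],
], roll=[-0.317,-0.317,-0.317,-0.317,-0.317,-0.317,-0.317,-0.317,-0.317,-0.317,-0.317,-0.317,-0.317,-0.317,-0.317], gripper=3.6, squeeze=30)

```text
time: 1.7
position: [0.5505, 0.1005, 0.2723]
tool_rot: [-0.001, -3.141, -0.001]
ft_force: [-0.0, 0.4, 1.1]
grip_width: 0.415
grip_force: 0.0
```

```bash
python3 - <<'E'
from h import *
im,c=grab("wrist","w1")
print((-c["R"].T@c["t"]).round(3),c["R"].round(2).tolist())
go((.56,-.2),np.pi/2-.055)
E
```

```text
[0.466 0.098 0.435] [[0.0, 1.0, 0.0], [0.95, -0.0, 0.3], [0.3, 0.0, -0.95]]
slide [-9.400e-01 -3.018e+01 -3.000e-02] roll 0.057 pos [0.5501 0.1018 0.2722] q1,q7 [-0.57  1.38] t 1.8
```

View pics/w1.png

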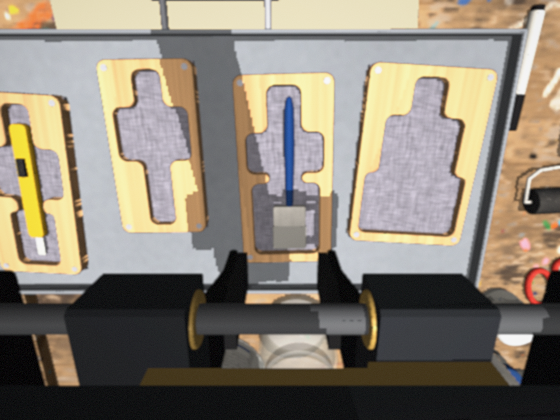

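The wrist view shows the roller insert (425,155), the knife insert with the brush (287,165), the cutter insert (152,145), and part of the brush insert with the cutter (35,185).

```bash
python3 - <<'E'
from h import *
im,c=grab("wrist");h=hsv(im);H,S,V=cv2.split(h)
m=(H>12)&(H<32)&(S>70)&(V>70);m[:45]=0;m[275:]=0
m=cv2.morphologyEx(m.astype(np.uint8),cv2.MORPH_OPEN,np.ones((3,3)))
print("inserts",*rect(m,c,.033,5000),sep="\n")
yl=(H>20)&(H<32)&(S>200);yl[:45]=0;yl[275:]=0
print("cutter",rect(yl,c,.033,500))
b=(H>100)&(H<125)&(S>120);b[275:]=0
print("brush handle",rect(b,c,.034,300))
E
```

```text
inserts
(13873, [545.9000244140625, 404.79998779296875], 0.001, 271, 97)
(28143, [534.4000244140625, 255.1999969482422], -0.06, 207, 142)
(9551, [551.7999877929688, 101.80000305175781], 0.024, 225, 111)
(20016, [523.5999755859375, -47.400001525878906], 0.011, 199, 107)
(18274, [569.5, -200.5], -0.069, 222, 110)
cutter []
brush handle [(892, [525.9000244140625, 105.9000015258789], 0.002, 123, 10)]
```

>>> move_arm([
  [-0.2,-30.4,6],
  [-0.2,-30.4,6],
  [-0.2,-30.4,6],
  [-0.2,-30.4,6],
  [-0.2,-30.4,6],
  [-0.2,-30.4,6],
  [-0.2,-30.4,6],
  [-0.2,-30.4,6],
], roll=[0.057,0.057,0.057,0.057,0.057,0.057,0.057,0.057])

```text
time: 2.6
position: [0.5521, -0.2042, 0.2119]
tool_rot: [-0.093, -3.139, -0.0]
ft_force: [0.4, 1.4, 0.3]
grip_width: 0.411
grip_force: 0.0
```

```bash
python3 - <<'E'
from h import *
im,c=grab("wrist","w2");h=hsv(im);H,S,V=cv2.split(h)
m=(H>12)&(H<32)&(S>70)&(V>70);m[275:]=0
m=cv2.morphologyEx(m.astype(np.uint8),cv2.MORPH_OPEN,np.ones((3,3)))
print("inserts",*rect(m,c,.033,5000),sep="\n")
yl=(H>20)&(H<32)&(S>200);yl[275:]=0
print("cutter",rect(yl,c,.033,500))
go((.552,-.202),np.pi/2-.055)
E
```

```text
inserts
(5030, [556.9000244140625, 46.900001525878906], 0.18, 227, 50)
(20661, [523.7999877929688, -52.599998474121094], 0.013, 199, 108)
(5087, [555.5999755859375, -192.60000610351562], -0.06, 193, 76)
(44039, [506.3999938964844, -403.3999938964844], -0.06, 266, 221)
cutter [(2069, [559.9000244140625, -207.0], -0.053, 134, 16)]
slide [ 0.1  -0.02  0.  ] roll -0.001 pos [ 0.553  -0.2018  0.2122] q1,q7 [-0.22  1.93] t 2.6
```

View pics/w2.png

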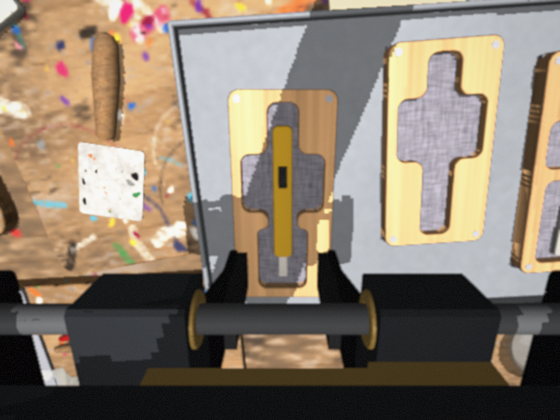

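The cutter (col 283, rows 127–255) sits midway between the fingers (cols 233 and 333). I'll repeat the reading to separate settling from bias.

```bash
python3 - <<'E'
from h import *
for i in range(3):
    im,c=grab("wrist");h=hsv(im);H,S,V=cv2.split(h)
    yl=(H>20)&(H<32)&(S>200);yl[275:]=0
    print("cutter",rect(yl,c,.033,500)[0][:3])
    m=(H>12)&(H<32)&(S>70)&(V>70);m[275:]=0;m[:,:375]=0;m[:,515:]=0
    m=cv2.morphologyEx(m.astype(np.uint8),cv2.MORPH_OPEN,np.ones((3,3)))
    print(rect(m,c,.033,9000))
    s=monitor.get_state();print(s["position"].round(4),(-c["R"].T@c["t"]).round(4))
    p=s["position"]
    for z in(.0,):print("below tcp px",proj(c,[p[0],p[1],p[2]]),proj(c,[p[0],p[1],.03]))
E
```

```text
cutter (2025, [559.7999877929688, -206.6999969482422], -0.054)
[(20631, [523.7999877929688, -52.5], 0.012, 199, 108)]
[ 0.5535 -0.2006  0.2124] [ 0.4685 -0.1996  0.3745]
below tcp px [[288.9489337  269.92802358]] [[285.34947612 186.11202851]]
cutter (2067, [560.0, -207.0], -0.051)
[(20654, [523.7999877929688, -52.29999923706055], 0.012, 199, 107)]
[ 0.5538 -0.2001  0.2126] [ 0.469  -0.1986  0.3747]
below tcp px [[287.31919804 269.5149876 ]] [[284.44277913 185.7563947 ]]
cutter (2037, [560.2999877929688, -206.6999969482422], -0.064)
[(20617, [523.7999877929688, -52.599998474121094], 0.013, 199, 108)]
[ 0.5538 -0.2002  0.2128] [ 0.4691 -0.1982  0.3748]
below tcp px [[286.28808009 269.19820509]] [[283.92793896 185.49812415]]
```

>>> move_arm([
  [0.2,-0.4,4],
  [0.2,-0.4,8],
  [0.2,-0.4,12],
  [0.2,-0.4,15],
  [0.2,-0.4,15],
  [0.2,-0.4,15],
  [0.2,-0.4,17],
  [0.2,-0.4,18.7],
  [0.2,-0.4,18.7],
  [0.2,-0.4,18.7],
  [0.2,-0.4,18.7],
  [0.2,-0.4,18.7],
], roll=[0,0,0,0,0,0,0,0,0,0,0,0])

```text
time: 4.0
position: [0.5517, -0.2077, 0.0271]
tool_rot: [0.089, 3.138, -0.0]
ft_force: [-0.6, 0.4, -0.1]
grip_width: 0.413
grip_force: 0.0
```

>>> move_arm([
  [0,0,0],
  [0,0,0],
  [0,0,0],
  [0,0,0],
  [0,0,0],
  [0,0,0],
], roll=[0,0,0,0,0,0], gripper=0, squeeze=30)

```text
time: 4.6
position: [0.5507, -0.2072, 0.0257]
tool_rot: [0.089, 3.14, 0.001]
ft_force: [-0.6, 0.9, 3.4]
grip_width: 0.224
grip_force: 30.0
```

>>> move_arm([
  [0,0,-3],
  [0,0,-6],
  [0,0,-9],
  [0,0,-9],
  [0,0,-9],
  [0,0,-9],
  [0,0,-9],
  [0,0,-9],
], roll=[0,0,0,0,0,0,0,0])

```text
time: 5.4
position: [0.5498, -0.2072, 0.1144]
tool_rot: [-0.089, -3.138, -0.0]
ft_force: [0.4, -0.5, -1.1]
grip_width: 0.226
grip_force: 30.0
```

```bash
python3 - <<'E'
from h import *
im,c=grab("wrist","w3");h=hsv(im);H,S,V=cv2.split(h)
s=monitor.get_state();p=s["position"];print(p.round(4))
z=p[2]+.008
yl=(H>20)&(H<32)&(S>200);yl[275:]=0
print("cutter w",rect(yl,c,z,300))
it,ct=grab("top","t3");H,S,V=cv2.split(hsv(it))
yl=(H>20)&(H<32)&(S>160);yl[:154]=0;yl[248:]=0
print("cutter t",rect(yl,ct,z,100), ct and proj(ct,[p[0],p[1],z]))
a=cv2.resize(it[150:260,290:400],(420,420));cv2.imwrite("pics/c3.png",np.hstack([im[:300,:420],a[:300]])[:,:,::-1])
go((.4,-.05),np.pi/2)
E
```

```text
[ 0.5501 -0.2073  0.1146]
cutter w [(830, [518.9000244140625, -207.8000030517578], -0.057, 59, 20)]
cutter t [(394, [611.0999755859375, -208.5], 0.009, 29, 17)] [[360.39859227 201.07753482]]
slide [15.89 14.86  0.02] roll -0.057 pos [ 0.5502 -0.2074  0.1149] q1,q7 [-0.19  1.98] t 5.5
```

View pics/c3.png

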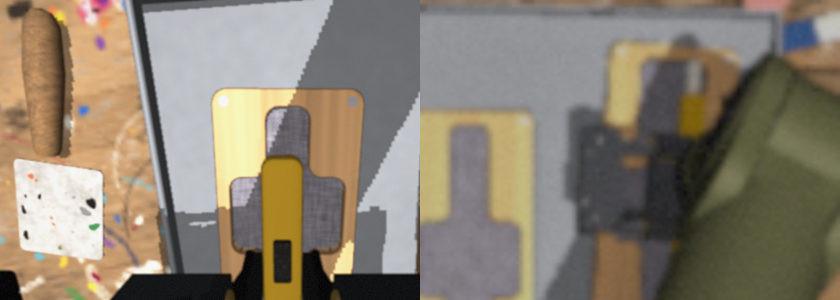

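The held cutter is centred on the TCP in the wrist view (tail at about 280,160), so I'll use the wrist camera as the reference. Next is the cutter insert.

>>> move_arm([
  [5.5,15.4,0],
  [5.5,15.4,0],
  [5.5,15.4,0],
  [5.5,15.4,0],
  [5.5,15.4,0],
  [5.5,15.4,0],
  [5.5,15.4,0],
  [5.5,15.4,0],
  [5.5,15.4,0],
], roll=[-0.07,-0.07,-0.07,-0.07,-0.07,-0.07,-0.07,-0.07,-0.07])

```text
time: 6.4
position: [0.5046, -0.0518, 0.1155]
tool_rot: [0.017, -3.141, 0.001]
ft_force: [-0.5, -0.0, -1.9]
grip_width: 0.221
grip_force: 30.0
```

```bash
python3 - <<'E'
from h import *
im,c=grab("wrist","w4");H,S,V=cv2.split(hsv(im))
p=monitor.get_state()["position"];z=p[2]+.008
yl=(H>20)&(H<32)&(S>200);yl[275:]=0
print("cutter w",rect(yl,c,z,300))
m=(H>12)&(H<32)&(S>70)&(V>70);m[275:]=0
m=cv2.morphologyEx(m.astype(np.uint8),cv2.MORPH_OPEN,np.ones((3,3)))
print(*rect(m,c,.033,3000),sep="\n")
g=(V>40)&(S<60);g[275:]=0  # grey recess
# block side edges at few rows
for r in (90,130,170,210,235):
    i=np.where(m[r])[0];i=i[(i>150)&(i<420)]
    if len(i): print(r,i.min(),i.max(),ray(c,[(i.min(),r),(i.max(),r)],.033).round(4).tolist())
go((.5037,-.05),np.pi/2+.013)
E
```

```text
cutter w [(832, [473.79998779296875, -54.5], 0.011, 58, 20)]
(6830, [494.1000061035156, 97.0], -1.56, 118, 112)
(7996, [488.0, -50.29999923706055], 0.012, 127, 103)
(6346, [506.20001220703125, -200.0], 1.515, 109, 102)
130 214 362 [[0.4408, -0.102], [0.4398, 0.0006]]
170 151 419 [[0.4694, -0.1486], [0.4674, 0.0437]]
210 151 419 [[0.4996, -0.1518], [0.4975, 0.0477]]
235 151 419 [[0.5197, -0.1539], [0.5175, 0.0503]]
slide [ 0.08  0.15 -0.  ] roll -0.001 pos [ 0.5045 -0.0515  0.1155] q1,q7 [-0.43  1.68] t 6.5
```

View pics/w4.png

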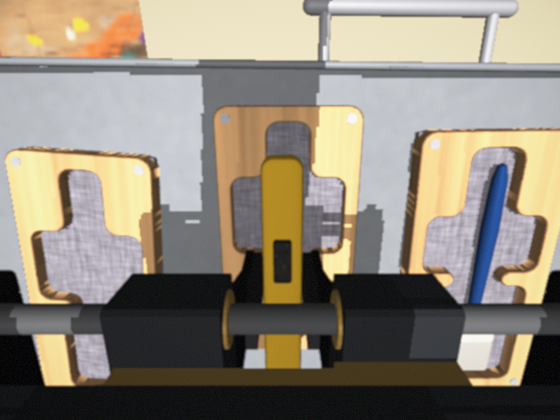

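The cutter (cols 262–303) needs about 3.5 mm more in +y to centre over the slot (cols 266–311).

>>> move_arm([
  [0.2,0.35,0],
  [0.2,0.35,3],
  [0.2,0.35,5],
  [0.2,0.35,6.5],
  [0.2,0.35,7.5],
  [0.2,0.35,8.2],
  [0.2,0.35,8.8],
  [0.2,0.35,8.8],
  [0.2,0.35,8.8],
  [0.2,0.35,8.8],
], roll=[0,0,0,0,0,0,0,0,0,0])

```text
time: 7.45
position: [0.503, -0.0471, 0.0282]
tool_rot: [-0.021, 3.14, 0.0]
ft_force: [-0.3, -0.5, -0.6]
grip_width: 0.225
grip_force: 30.0
```

>>> move_arm([
  [0,0,0],
  [0,0,0],
  [0,0,0],
  [0,0,0],
  [0,0,-4],
  [0,0,-8],
  [0,0,-12],
  [0,0,-15],
  [0,0,-15],
], roll=[0,0,0,0,0,0,0,0,0], gripper=4.0)

```text
time: 8.35
position: [0.5054, -0.0473, 0.1823]
tool_rot: [-0.021, 3.133, 0.002]
ft_force: [1.8, 0.1, -0.1]
grip_width: 0.458
grip_force: 0.0
```

```bash
cat > ins.py <<'E'
from h import *
im,c=grab("wrist");H,S,V=cv2.split(hsv(im))
m=(H>12)&(H<32)&(S>70)&(V>70);m[275:]=0
m=cv2.morphologyEx(m.astype(np.uint8),cv2.MORPH_OPEN,np.ones((3,3)))
print("ins",*rect(m,c,.033,5000),sep="\n")
b=(H>100)&(H<125)&(S>120);b[275:]=0
print("brush",rect(b,c,.034,200))
yl=(H>20)&(H<32)&(S>200);yl[275:]=0
print("cutter",rect(yl,c,.033,500))
go((.526,.105),np.pi/2+.01)
E
python3 ins.py
```

```text
ins
(8704, [513.7999877929688, 98.19999694824219], 0.019, 151, 116)
(7539, [526.2000122070312, -201.8000030517578], -0.062, 140, 108)
(5073, [372.3999938964844, -213.6999969482422], -1.558, 136, 45)
brush [(1129, [525.4000244140625, 103.0], -0.005, 125, 12)]
cutter [(2096, [512.0, -49.20000076293945], 0.021, 135, 17)]
slide [-2.41 15.18  0.03] roll 0.003 pos [ 0.5039 -0.0471  0.1798] q1,q7 [-0.45  1.64] t 8.4
```

>>> move_arm([
  [-2.4,15.1,0],
  [-2.4,15.1,0],
  [-2.4,15.1,0],
  [-2.4,15.1,0],
  [-2.4,15.1,0],
  [-2.4,15.1,0],
  [-2.4,15.1,0],
  [-2.4,15.1,0],
  [-2.4,15.1,0],
  [-2.4,15.1,0],
], roll=[0,0,0,0,0,0,0,0,0,0])

```text
time: 9.4
position: [0.5244, 0.1037, 0.1777]
tool_rot: [-0.019, 3.141, 0.0]
ft_force: [1.0, -0.4, 0.0]
grip_width: 0.46
grip_force: 0.0
```

```bash
python3 ins.py
```

```text
ins
(11308, [519.7999877929688, 255.3000030517578], -0.06, 178, 144)
(16433, [515.5999755859375, -46.70000076293945], 0.011, 183, 108)
brush [(980, [525.4000244140625, 106.4000015258789], 0.012, 124, 10)]
cutter []
slide [-0.16  0.11  0.  ] roll 0.003 pos [0.5244 0.1039 0.1777] q1,q7 [-0.6   1.37] t 9.4
```

>>> move_arm([
  [-0.1,0.2,4],
  [-0.1,0.2,8],
  [-0.1,0.2,11],
  [-0.1,0.2,12],
  [-0.1,0.2,13],
  [-0.1,0.2,14],
  [-0.1,0.2,15.2],
  [-0.1,0.2,15.2],
  [-0.1,0.2,15.2],
  [-0.1,0.2,15.2],
], roll=[0,0,0,0,0,0,0,0,0,0])

```text
time: 10.45
position: [0.526, 0.1064, 0.0263]
tool_rot: [-0.021, 3.14, 0.001]
ft_force: [-0.9, 0.0, 1.1]
grip_width: 0.46
grip_force: 0.0
```

>>> move_arm([
  [0,0,0],
  [0,0,0],
  [0,0,0],
  [0,0,0],
  [0,0,0],
  [0,0,0],
  [0,0,-4],
  [0,0,-8],
  [0,0,-9],
  [0,0,-9],
  [0,0,-9],
  [0,0,-9],
], roll=[0,0,0,0,0,0,0,0,0,0,0,0], gripper=0, squeeze=30)

```text
time: 11.65
position: [0.5239, 0.1059, 0.1136]
tool_rot: [0.021, -3.138, 0.002]
ft_force: [-0.3, -0.1, -1.2]
grip_width: 0.125
grip_force: 30.0
```

```bash
cat > held.py <<'E'
from h import *
im,c=grab("wrist","w5");H,S,V=cv2.split(hsv(im))
p=monitor.get_state()["position"]
b=(H>100)&(H<125)&(S>100);b[275:]=0
print("brush",rect(b,c,p[2]+.008,100))
m=(H>12)&(H<32)&(S>70)&(V>70);m[275:]=0
m=cv2.morphologyEx(m.astype(np.uint8),cv2.MORPH_OPEN,np.ones((3,3)))
print("ins",*rect(m,c,.033,3000),sep="\n")
go((.545,-.2025),np.pi/2-.058)
E
python3 held.py
```

```text
brush [(609, [491.70001220703125, 103.19999694824219], 0.013, 61, 13)]
ins
(7608, [497.5, 249.5], 0.013, 141, 140)
(3442, [504.29998779296875, 123.5], 0.028, 132, 66)
(3423, [504.8999938964844, 65.9000015258789], 0.013, 129, 42)
(15070, [498.0, -46.0], 0.012, 148, 109)
slide [-1.690e+00 -3.087e+01  3.000e-02] roll 0.071 pos [0.524  0.1059 0.1137] q1,q7 [-0.6   1.39] t 11.7
```

>>> move_arm([
  [-1.4,-31.1,0],
  [-1.4,-31.1,0],
  [-1.4,-31.1,0],
  [-1.4,-31.1,0],
  [-1.4,-31.1,0],
  [-1.4,-31.1,0],
  [-1.4,-31.1,0],
  [-1.4,-31.1,0],
  [-1.4,-31.1,0],
  [-1.4,-31.1,0],
  [-1.4,-31.1,0],
  [-1.4,-31.1,0],
  [-1.4,-31.1,0],
], roll=[0.071,0.071,0.071,0.071,0.071,0.071,0.071,0.071,0.071,0.071,0.071,0.071,0.071])

```text
time: 13.0
position: [0.5437, -0.2037, 0.1157]
tool_rot: [0.089, 3.14, 0.001]
ft_force: [-0.6, -1.1, -0.6]
grip_width: 0.131
grip_force: 30.0
```

```bash
python3 held.py
```

```text
brush [(607, [511.3999938964844, -204.39999389648438], -0.046, 62, 13)]
ins
(14825, [514.0999755859375, -53.900001525878906], 0.019, 180, 109)
(4102, [525.4000244140625, -193.39999389648438], -0.056, 133, 81)
(13117, [486.79998779296875, -360.29998779296875], -0.057, 191, 130)
slide [-0.13  0.15  0.  ] roll 0.001 pos [ 0.5436 -0.2039  0.1157] q1,q7 [-0.2   1.97] t 13.1
```

View pics/w5.png

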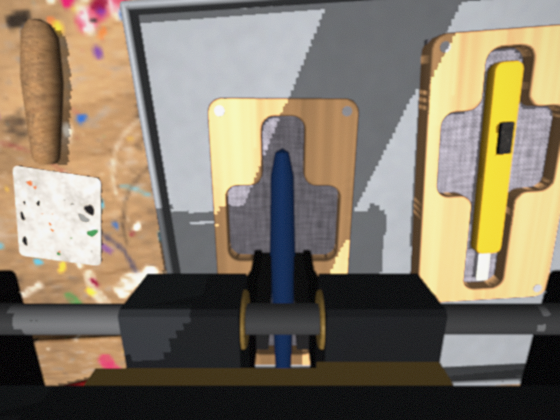

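The brush (col 283) lines up with the slot (cols 262–305) and the relief (cols 228–338). I'll convert these to positions.

```bash
python3 - <<'E'
from h import *
c=cams.get_calibration("wrist")
print(ray(c,[(209,110),(359,110),(284,98),(228,215),(338,215)],.033).round(4).tolist(), ray(c,[(283,152)],.122).round(4),ray(c,[(283,116)],.033))
go((.5420,-.2050),np.pi/2-.058)
E
```

```text
[[0.4634, -0.2515], [0.4693, -0.1495], [0.4586, -0.2001], [0.5393, -0.2465], [0.5441, -0.1643]] [[ 0.4818 -0.2023]] [[ 0.47023438 -0.2013934 ]]
slide [ 0.15 -0.11 -0.  ] roll 0.001 pos [ 0.5436 -0.2039  0.1157] q1,q7 [-0.2   1.97] t 13.1
```

>>> move_arm([
  [0.3,0.1,0],
  [0.3,0.1,3],
  [0.3,0.1,5],
  [0.3,0.1,6.5],
  [0.3,0.1,7.5],
  [0.3,0.1,8.2],
  [0.3,0.1,8.8],
  [0.3,0.1,8.8],
  [0.3,0.1,8.8],
  [0.3,0.1,8.8],
], roll=[0,0,0,0,0,0,0,0,0,0])

```text
time: 14.05
position: [0.5411, -0.2036, 0.0282]
tool_rot: [0.091, 3.139, -0.0]
ft_force: [-0.0, 0.4, -0.3]
grip_width: 0.127
grip_force: 30.0
```

>>> move_arm([
  [0,0,0],
  [0,0,0],
  [0,0,0],
  [0,0,0],
  [0,0,-4],
  [0,0,-8],
  [0,0,-12],
  [0,0,-16],
  [0,0,-16],
  [0,0,-16],
  [0,0,-16],
  [0,0,-16],
], roll=[0,0,0,0,0,0,0,0,0,0,0,0], gripper=3.5)

```text
time: 15.25
position: [0.5396, -0.2029, 0.1859]
tool_rot: [-0.091, -3.137, -0.001]
ft_force: [-1.1, 0.8, 0.2]
grip_width: 0.4
grip_force: 0.0
```

```bash
python3 ins.py; python3 - <<'E'
from h import *
grab("wrist","w6");go((.45,-.37),np.pi/2)
E
```

```text
ins
(20740, [523.7000122070312, -52.79999923706055], 0.013, 199, 108)
(29143, [490.6000061035156, -390.79998779296875], -0.058, 245, 196)
brush [(964, [540.7999877929688, -205.8000030517578], -0.054, 124, 10)]
cutter []
slide [3.140e+00 3.068e+01 2.000e-02] roll -0.068 pos [ 0.5397 -0.2031  0.186 ] q1,q7 [-0.22  1.93] t 15.3
slide [ 8.000e+00 -1.718e+01  1.000e-02] roll -0.058 pos [ 0.5398 -0.2031  0.1862] q1,q7 [-0.22  1.93] t 15.3
```

View pics/w6.png

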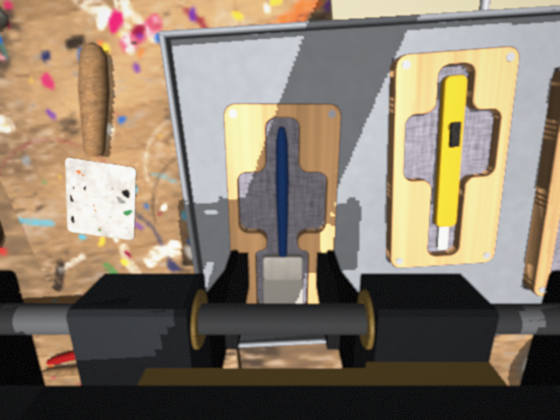

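Brush and cutter lie correctly. The knife's handle runs from (94,44) to (99,155) and its blade centre is at about (100,198).

```bash
cat > knife.py <<'E'
from h import *
im,c=grab("wrist","w7");H,S,V=cv2.split(hsv(im))
p=monitor.get_state()["position"]
w=((S<60)&(V>170)).astype(np.uint8);w[290:]=0
w=cv2.morphologyEx(cv2.morphologyEx(w,cv2.MORPH_OPEN,np.ones((5,5))),cv2.MORPH_CLOSE,np.ones((9,9)))
print("blade",*[r for r in rect(w,c,.002,2500) if r[1][1]<-300])
E
python3 knife.py; python3 - <<'E'
from h import *
c=cams.get_calibration("wrist")
print(ray(c,[(67,160),(135,165),(131,238),(65,229),(99.5,198)],.002).round(4).tolist(), ray(c,[(95,50),(97,100),(100,145)],.013).round(4).tolist())
E
```

```text
blade (5581, [544.7000122070312, -395.70001220703125], -0.215, 83, 71)
[[0.5009, -0.4204], [0.51, -0.3529], [0.5886, -0.3722], [0.5742, -0.4409], [0.5422, -0.3964]] [[0.404, -0.3643], [0.446, -0.3719], [0.487, -0.3781]]
```

>>> move_arm([
  [6.3,-17.9,0],
  [6.3,-17.9,0],
  [6.3,-17.9,0],
  [6.3,-17.9,0],
  [6.3,-17.9,0],
  [6.3,-17.9,0],
  [6.3,-17.9,0],
  [6.3,-17.9,0],
  [6.3,-17.9,0],
  [6.3,-17.9,0],
], roll=[0.152,0.152,0.152,0.152,0.152,0.152,0.152,0.152,0.152,0.152], gripper=6)

```text
time: 16.4
position: [0.4679, -0.3775, 0.1875]
tool_rot: [0.326, 3.124, 0.001]
ft_force: [0.7, 0.8, -0.4]
grip_width: 0.688
grip_force: 0.0
```

```bash
python3 knife.py; python3 - <<'E'
from h import *
go((.4665,-.378),np.pi/2-.21)
E
```

```text
blade
slide [ 0.12 -0.05 -0.  ] roll 0.002 pos [ 0.4677 -0.3777  0.1875] q1,q7 [0.02 2.16] t 16.4
```

View pics/w7.png

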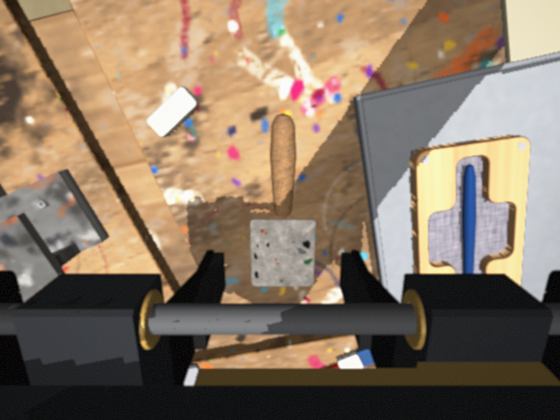

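The knife lies straight under the gripper: handle at col 283, rows 113–216; blade cols 250–317.

```bash
python3 - <<'E'
from h import *
c=cams.get_calibration("wrist");p=monitor.get_state()["position"]
print(ray(c,[(284,114),(283,160),(283,214)],.013).round(4).tolist(),ray(c,[(283.5,219),(283.5,287)],.002).round(4).tolist(),p.round(4),proj(c,[[p[0],p[1],.013]]))
E
```

```text
[[0.3985, -0.3635], [0.4408, -0.3734], [0.4953, -0.385]] [[0.5046, -0.3863], [0.5849, -0.4033]] [ 0.4677 -0.3777  0.1875] [[284.34904742 187.05685384]]
```

>>> move_arm([
  [0.1,-0.1,4],
  [0.1,-0.1,8],
  [0.1,-0.1,12],
  [0.1,-0.1,15],
  [0.1,-0.1,16],
  [0.1,-0.1,17],
  [0.1,-0.1,18.2],
  [0.1,-0.1,18.2],
  [0.1,-0.1,18.2],
], roll=[0,0,0,0,0,0,0,0,0])

```text
time: 17.35
position: [0.4666, -0.3796, 0.0063]
tool_rot: [0.329, 3.123, -0.001]
ft_force: [0.3, 0.1, -1.0]
grip_width: 0.688
grip_force: 0.0
```

>>> move_arm([
  [0,0,0],
  [0,0,0],
  [0,0,0],
  [0,0,0],
  [0,0,0],
  [0,0,0],
  [0,0,0],
  [0,0,-4],
  [0,0,-8],
  [0,0,-12],
  [0,0,-12],
  [0,0,-12],
  [0,0,-12],
  [0,0,-12],
], roll=[0,0,0,0,0,0,0,0,0,0,0,0,0,0], gripper=0, squeeze=50)

```text
time: 18.75
position: [0.4652, -0.3783, 0.1237]
tool_rot: [-0.329, -3.121, -0.002]
ft_force: [-0.4, 0.2, -1.1]
grip_width: 0.235
grip_force: 49.8
```

```bash
python3 - <<'E'
from h import *
im,c=grab("wrist","w8");print(monitor.get_state()["position"].round(4),ray(c,[(283,150)],.125))
go((.528,.102),np.pi/2+.02)
E
```

```text
[ 0.4652 -0.3785  0.1238] [[ 0.40448462 -0.36728401]]
slide [ 3.87 48.3   0.05] roll -0.23 pos [ 0.4652 -0.3785  0.1238] q1,q7 [0.04 2.19] t 18.8
```

View pics/w8.png

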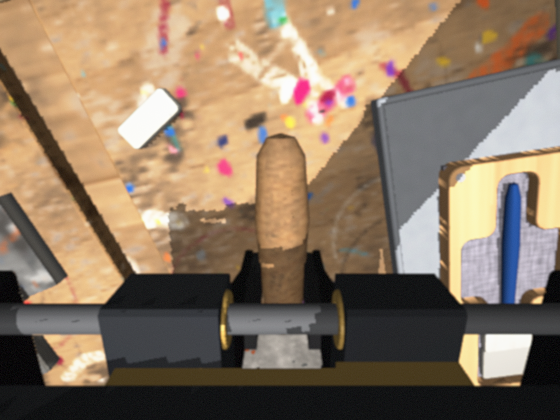

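The knife is held straight, with the handle tail at (282,135).

>>> move_arm([
  [3.9,48.2,0],
  [3.9,48.2,0],
  [3.9,48.2,0],
  [3.9,48.2,0],
  [3.9,48.2,0],
  [3.9,48.2,0],
  [3.9,48.2,0],
  [3.9,48.2,0],
  [3.9,48.2,0],
  [3.9,48.2,0],
  [3.9,48.2,0],
  [3.9,48.2,0],
  [3.9,48.2,0],
  [3.9,48.2,0],
  [3.9,48.2,0],
  [3.9,48.2,0],
], roll=[-0.23,-0.23,-0.23,-0.23,-0.23,-0.23,-0.23,-0.23,-0.23,-0.23,-0.23,-0.23,-0.23,-0.23,-0.23,-0.23])

```text
time: 20.4
position: [0.5284, 0.0995, 0.1257]
tool_rot: [-0.029, 3.141, 0.0]
ft_force: [0.0, -0.0, -1.0]
grip_width: 0.235
grip_force: 49.8
```

```bash
python3 - <<'E'
from h import *
im,c=grab("wrist","w9");print(monitor.get_state()["position"].round(4))
go((.5273,.1013),np.pi/2+.02)
E
```

```text
[0.5284 0.0998 0.1256]
slide [0.1  0.15 0.  ] roll -0.001 pos [0.5284 0.0998 0.1256] q1,q7 [-0.58  1.41] t 20.4
```

View pics/w9.png

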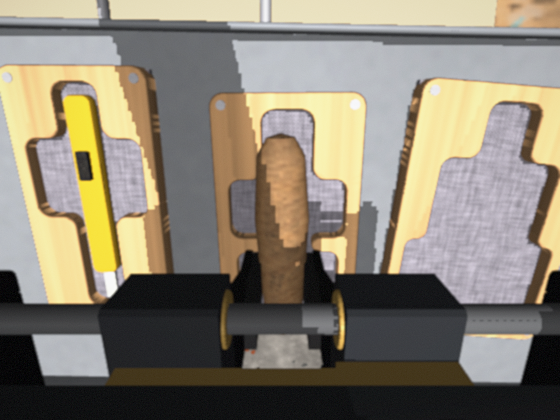

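The knife (col 282) sits left of the slot (cols 261–313) and the relief (cols 230–345). The block's front edge is at row 92, cols 211–366.

```bash
python3 - <<'E'
from h import *
c=cams.get_calibration("wrist");p=monitor.get_state()["position"]
print(ray(c,[(211,105),(366,105),(288,92),(230,205),(345,205),(261,125),(313,125)],.033).round(4).tolist(),"knife",ray(c,[(281,136),(282,200)],p[2]+.008).round(4).tolist(),p)
E
```

```text
[[0.4487, 0.0458], [0.4467, 0.1552], [0.439, 0.0999], [0.5224, 0.0572], [0.5208, 0.1459], [0.4618, 0.0811], [0.4611, 0.1184]] knife [[0.4592, 0.0957], [0.4884, 0.0967]] [0.52837211 0.09978247 0.12564463]
```

>>> move_arm([
  [0.15,0.35,0],
  [0.15,0.35,3],
  [0.15,0.35,5.5],
  [0.15,0.35,7],
  [0.15,0.35,8],
  [0.15,0.35,9],
  [0.15,0.35,9.7],
  [0.15,0.35,9.7],
  [0.15,0.35,9.7],
  [0.15,0.35,9.7],
], roll=[0,0,0,0,0,0,0,0,0,0])

```text
time: 21.45
position: [0.5274, 0.104, 0.0293]
tool_rot: [-0.032, 3.14, 0.001]
ft_force: [-0.7, 0.3, -1.1]
grip_width: 0.234
grip_force: 49.8
```

>>> move_arm([
  [0,0,0],
  [0,0,0],
  [0,0,0],
  [0,0,0],
  [0,0,-4],
  [0,0,-8],
  [0,0,-12],
  [0,0,-16],
  [0,0,-16],
  [0,0,-16],
  [0,0,-16],
  [0,0,-16],
], roll=[0,0,0,0,0,0,0,0,0,0,0,0], gripper=5)

```text
time: 22.65
position: [0.5257, 0.1036, 0.1869]
tool_rot: [0.032, -3.139, 0.002]
ft_force: [0.6, 1.1, 0.2]
grip_width: 0.577
grip_force: 0.0
```

```bash
python3 - <<'E'
from h import *
grab("wrist","w10");go((.50,.45),np.pi/2)
E
```

```text
slide [ 1.880e+00  3.468e+01 -3.000e-02] roll 0.02 pos [0.5259 0.1036 0.187 ] q1,q7 [-0.6   1.38] t 22.7
```

View pics/w10.png

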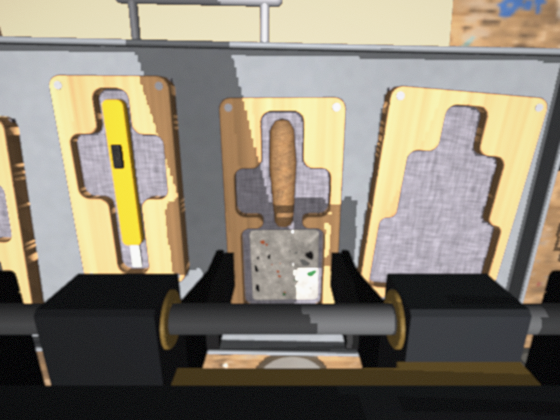

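The knife is seated: the blade at (283,265) lies inside the field and the handle in the slot. Next is the roller.

>>> move_arm([
  [0.5,34.6,0],
  [0.5,34.6,0],
  [0.5,34.6,0],
  [0.5,34.6,0],
  [0.5,34.6,0],
  [0.5,34.6,0],
  [0.5,34.6,0],
  [0.5,34.6,0],
  [0.5,34.6,0],
  [0.5,34.6,0],
  [0.5,34.6,0],
  [0.5,34.6,0],
], roll=[-0.04,-0.04,-0.04,-0.04,-0.04,-0.04,-0.04,-0.04,-0.04,-0.04,-0.04,-0.04], gripper=6)

```text
time: 23.9
position: [0.5156, 0.4481, 0.1889]
tool_rot: [-0.091, 3.14, -0.0]
ft_force: [-0.1, 0.2, -0.5]
grip_width: 0.69
grip_force: 0.0
```

```bash
python3 - <<'E'
from h import *
im,c=grab("wrist","w11");p=monitor.get_state()["position"]
print(p,proj(c,[[p[0],p[1],.013]]))
H,S,V=cv2.split(hsv(im));m=(V<45);m[250:]=0;m[:,:215]=0;m[:,360:]=0
print(rect(m,c,.013,300))
go((.514,.45),np.pi/2)
E
```

```text
[0.51539996 0.44841421 0.18899841] [[284.73690526 187.09366686]]
[(924, [577.2999877929688, 455.6000061035156], -1.513, 90, 12)]
slide [ 0.13  0.17 -0.  ] roll 0.058 pos [0.5154 0.4484 0.189 ] q1,q7 [-0.9   0.93] t 23.9
```

View pics/w11.png

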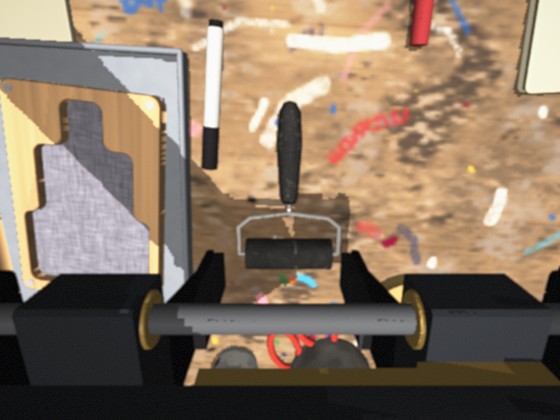

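The roller's handle runs from (290,102) to (288,202); its drum spans cols 245–332 at row 254.

```bash
python3 - <<'E'
from h import *
c=cams.get_calibration("wrist")
print(ray(c,[(290,102),(289,150),(288,202)],.0125).round(4).tolist(),ray(c,[(245,253),(332,254)],.0165).round(4).tolist(),ray(c,[(288,254)],.0165))
E
```

```text
[[0.4333, 0.4488], [0.478, 0.4507], [0.5308, 0.4531]] [[0.5886, 0.411], [0.5844, 0.5032]] [[0.58712142 0.45657292]]
```

>>> move_arm([
  [-0.3,0.4,4],
  [-0.3,0.4,8],
  [-0.3,0.4,12],
  [-0.3,0.4,15],
  [-0.3,0.4,16],
  [-0.3,0.4,17],
  [-0.3,0.4,18.3],
  [-0.3,0.4,18.3],
  [-0.3,0.4,18.3],
  [-0.3,0.4,18.3],
], roll=[0,0,0,0,0,0,0,0,0,0])

```text
time: 24.95
position: [0.5182, 0.4545, 0.0069]
tool_rot: [-0.094, 3.139, 0.002]
ft_force: [-0.4, 0.3, 0.1]
grip_width: 0.689
grip_force: 0.0
```

>>> move_arm([
  [0,0,0],
  [0,0,0],
  [0,0,0],
  [0,0,0],
  [0,0,0],
  [0,0,0],
  [0,0,0],
  [0,0,0],
  [0,0,-3],
  [0,0,-6],
  [0,0,-9],
  [0,0,-11],
  [0,0,-11],
  [0,0,-11],
  [0,0,-11],
], roll=[0,0,0,0,0,0,0,0,0,0,0,0,0,0,0], gripper=0, squeeze=60)

```text
time: 26.45
position: [0.5164, 0.4529, 0.1132]
tool_rot: [0.095, -3.137, 0.004]
ft_force: [-0.5, -0.2, -2.5]
grip_width: 0.197
grip_force: 59.8
```

```bash
python3 - <<'E'
from h import *
im,c=grab("wrist","w12");go((.533,.254),np.pi/2-.06)
E
```

```text
slide [ -0.46 -19.95   0.05] roll 0.12 pos [0.5164 0.4529 0.1131] q1,q7 [-0.9   0.93] t 26.5
```

View pics/w12.png

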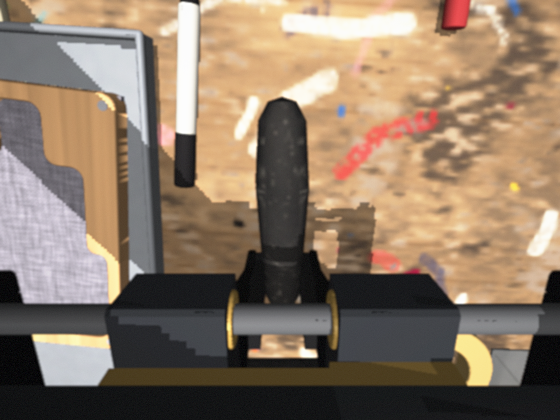

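>>> move_arm([
  [-0.55,-19.85,0],
  [-0.55,-19.85,0],
  [-0.55,-19.85,0],
  [-0.55,-19.85,0],
  [-0.55,-19.85,0],
  [-0.55,-19.85,0],
  [-0.55,-19.85,0],
  [-0.55,-19.85,0],
  [-0.55,-19.85,0],
  [-0.55,-19.85,0],
  [-0.55,-19.85,0],
], roll=[0.12,0.12,0.12,0.12,0.12,0.12,0.12,0.12,0.12,0.12,0.12])

```text
time: 27.6
position: [0.5348, 0.2565, 0.1155]
tool_rot: [-0.093, -3.14, 0.0]
ft_force: [-0.2, -0.3, -2.6]
grip_width: 0.196
grip_force: 59.8
```

```bash
python3 - <<'E'
from h import *
im,c=grab("wrist","w13");p=monitor.get_state()["position"];cs=cams.get_calibration("scene")
a=np.array([.998,-.06,0])
for k,z in((-86,.0075),(-86,.02),(14,.0075)): print(k,z,proj(c,p+a*k/1000+[0,0,z]).round(0),proj(cs,p+a*k/1000+[0,0,z]).round(0))
print(proj(cs,p+a*.069+[0,0,.0105]).round(0))
it,_=grab("scene","s13")
u,v=proj(cs,p)[0].astype(int);s=it[max(v-70,0):v+70,u-65:u+70]
cv2.imwrite("pics/c13.png",np.hstack([im[:,140:500],cv2.resize(s,None,fx=3,fy=3)[:420,:405]])[:,:,::-1]);print(u,v)
go((.534,.256),np.pi/2-.06)
E
```

```text
-86 0.0075 [[287.  96.]] [[225. 167.]]
-86 0.02 [[288.  95.]] [[224. 163.]]
14 0.0075 [[286. 300.]] [[253. 160.]]
[[267. 156.]]
249 163
slide [ 0.09 -0.03 -0.  ] roll 0.001 pos [0.5349 0.2562 0.1156] q1,q7 [-0.73  1.09] t 27.7
```

View pics/c13.png

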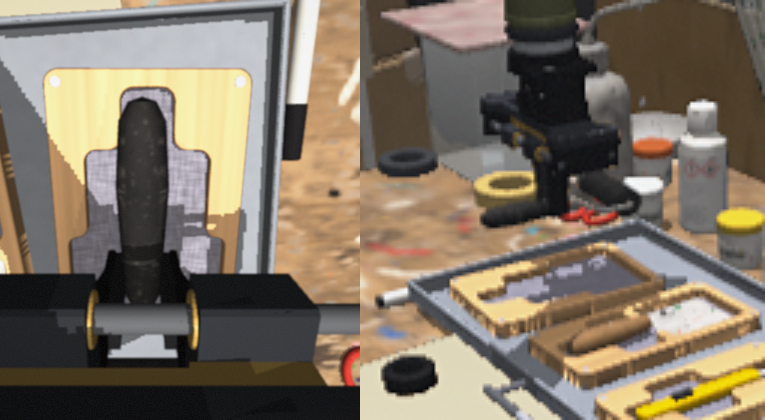

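The roller is level: in the scene view the drum and tail match their level projections. In the wrist view the handle is at col 282 and the slot at col 287; the block's front edge is at row 68, cols 183–392.

```bash
python3 - <<'E'
from h import *
c=cams.get_calibration("wrist");p=monitor.get_state()["position"]
print(ray(c,[(183,85),(392,85),(287.5,68),(226,180),(351,180),(261,110),(313,110)],.033).round(4).tolist(),"rol",ray(c,[(283,97),(282,180)],p[2]+.0075).round(4).tolist(),p)
E
```

```text
[[0.4376, 0.1935], [0.4459, 0.3327], [0.4313, 0.2637], [0.5038, 0.2151], [0.5092, 0.3055], [0.4567, 0.2442], [0.4588, 0.2796]] rol [[0.4496, 0.2594], [0.4857, 0.2568]] [0.53492919 0.25619979 0.11556048]
```

>>> move_arm([
  [0,0.35,0],
  [0,0.35,3],
  [0,0.35,5],
  [0,0.35,6.5],
  [0,0.35,7.5],
  [0,0.35,8.2],
  [0,0.35,8.7],
  [0,0.35,8.7],
  [0,0.35,8.7],
  [0,0.35,8.7],
], roll=[0,0,0,0,0,0,0,0,0,0])

```text
time: 28.7
position: [0.5357, 0.2598, 0.0293]
tool_rot: [0.094, 3.139, 0.001]
ft_force: [0.5, 0.8, -1.8]
grip_width: 0.2
grip_force: 59.8
```

>>> move_arm([
  [0,0,0],
  [0,0,0],
  [0,0,0],
  [0,0,0],
  [0,0,-4],
  [0,0,-8],
  [0,0,-12],
  [0,0,-16],
  [0,0,-20],
  [0,0,-20],
  [0,0,-20],
  [0,0,-20],
], roll=[0,0,0,0,0,0,0,0,0,0,0,0], gripper=5)

```text
time: 29.9
position: [0.5344, 0.2592, 0.2273]
tool_rot: [-0.094, -3.138, 0.002]
ft_force: [0.2, 0.3, -0.7]
grip_width: 0.578
grip_force: 0.0
```

```bash
python3 - <<'E'
from h import *
im,c=grab("wrist","w14");it,_=grab("scene","s14")
s=cv2.resize(it[155:285,190:420],None,fx=2.2,fy=2.2)
pad=np.zeros((300,800,3),np.uint8);pad[:286,:506]=s;pad[:,520:800]=im[:300,140:420]
cv2.imwrite("pics/c14.png",pad[:,:,::-1])
print(monitor.get_state()["position"])
E
```

```text
[0.53429472 0.25910894 0.2267979 ]
```

View pics/c14.png

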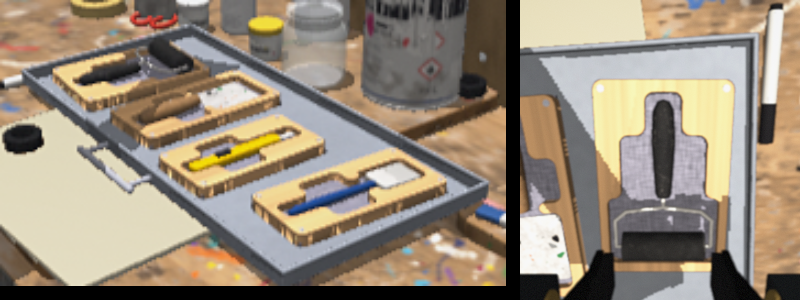

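All four tools lie in their own inserts. The roller's yoke (crop cols 614–709) is inside its recess (cols 608–719), and the gripper is clear.

```bash
python3 -c "
from bench import workorder
print(workorder.close_job())"
```

```text
the job is handed in; nothing more can be done
None
```

The cutter, flat brush, stripping knife and ink roller are each lying in their own insert with the gripper clear; I handed the job in at about 30 s of the 128 s allowed, and no verdict was returned.

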